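# Put the fresh clay cup under the roll-top

### The job

Put the raw, unglazed clay cup into the damp box with the roll-top cover, setting it down gently so that it stands upright on the floor inside, and then roll the slatted cover fully shut over it.

Things in the scene. Friction and masses are not known exactly. Their poses are not given: they have to be found in the camera images.
- clay_cup: Raw clay cup: matt grey-brown open tumbler, rigid, 80 mm tall, 54 mm across from 40 mm up to the rim, 45 mm foot, wall 4 mm, about 180 g. Origin: centre of its underside, z up its axis. Starts upright on the table (z = 0) near a blue glazed cup of the same shape and a white jar with a red cap, 11 cm or more between centres.
- damp_box: Fixed half-round bin, cream ends, 316 deep (x), 284 wide (y), 216 mm tall. Origin: centre of underside (z = 0), z up; open front at -x. Floor 12 mm up, clear for x -144..132, y -130..130 mm. Front wall 50 mm high; a fixed shell roofs x > -15. Track axis: along y at x = 0, z = 50 mm; the end panels reach 166 mm from it. Middle of the free front floor: x = -85, y = 0.
- cover (a joint): Travel of the slatted wooden cover (outer radius 156 mm, 85 degrees of arc) about the box's track axis, rad: 0 = fully shut, lower edge down at the front wall; grows as it rolls up and back over the rear shell; 1.65 = open stop. Starts open, 1.4 to 1.65. It stays where it is left; moving it takes 1 to 6 N at the tab.
- cover_grip (a point): Grip point of the cover's yellow tab (22 mm wide along the box's y, 16 thick, 45 long), 32 mm out from the slats. In the box's frame: x = -188 cos a, y = 0, z = 50 + 188 sin a mm, a = 0.349 + joint value: a circle about the track axis. Pinched from above with fingers closing along the box's y, the tab turns between upright fingers as it moves.

How it is judged:
By the outcome, as a careful person would: the job done as asked, in the order asked, and still so for the second after the job is handed in, with the robot touching nothing.
It also fails if it takes over 50 s, if anything falls off the work surface, if the arm or the gripper's body presses on something with over 40 N, if the wrist force passes 120 N, or if a joint passes its speed limit or range.

### The arm

A 6-joint arm with a two-finger parallel gripper is mounted at the origin on the work surface. World frame = base frame: x ahead of the robot, y to its left, z up, the work surface at z = 0. Lengths are in m, angles in rad, forces in N, time in s.
With the tool pointing down it reaches from about 0.3 to 0.775 m from the base axis. Payload 14.6 kg.
Tool frame: the origin (TCP) lies midway between the tips of the shut fingers; the grasp point (between the pads) lies 19 mm behind it (ctrl.pinch_z is the distance from the TCP to the grasp point, in m); z points along the fingers, y is the line along which they close (so a half turn about z gives the same grasp; the last joint's range is limited). The gripper opens to 94 mm and grips with 3 to 60 N. Pads are 16 mm wide; open, the fingers measure 119 mm over their backs; the gripper's body (75 mm by 177 mm) begins 78 mm behind the grasp point.
Start: joints at [1.061, 0.3, 1.521, -0, 1.321, -0.067], TCP at [0.236, 0.497, 0.205] pointing down, gripper open.
Joint ranges: [-3.03, 3.03], [-0.79, 2.21], [0.23, 2.52], [-1.04, 4.18], [0, 3.07], [-2.55, 2.55]. Speed limits (rad/s): [2.22, 2.22, 2.57, 3.14, 3.14, 3.14].

### API

Orientations are given as [roll, pitch, yaw] about the fixed x, y, z axes, in that order (R = Rz(yaw) Ry(pitch) Rx(roll)).
In Python, from station import ctrl gives the robot as it stands.
- The arm moves only by the tool jog_arm, never from a script. Its argument "motion" is a list of rows, each a list of 7 numbers: the shift along the tool's x, y, z in m, then the turn, a rotation vector about the tool's x, y, z in rad, then the opening, from -1 (shut) to 1 (fully open). In form: [[tx, ty, tz, rx, ry, rz, gripper], ...]. A call has 1 to 5 rows; each row shifts and turns the commanded pose from where the row before left it, along the tool's axes as they then stand; what a row does not reach is not made up. A row lasts 1/10 s, in which the tool goes at most 50 mm and 8.59 degrees, less where a joint would pass 70% of its speed; a pose out of reach is approached as far as the arm can. A call is refused whole if a number of a shift passes 0.05 or a number of a turn 0.15, either way. A call with a gripper value outside its range is refused whole. The fingers move at their own pace and stop on an object; "squeeze" is the grip in N (left out, the last holds). Time passes only in rows, so rows that do not move let the fingers close. It gives the time, the measured TCP pose, the force, the opening and the grip force at its end, in the units of the state.
- ctrl.get_obs(): the state, without advancing time (a new reading comes with each control period).
- ctrl.camera(name): name is "side" or "top" or "wrist"; returns the picture (400x640x3 uint8, red, green, blue); there is no depth.
- ctrl.camera_model(name): a dict with "intrinsics" (3x3 intrinsics, pixels), "rvec" (rotation vector, rad) and "tvec" (3), from world to camera coordinates, as OpenCV has them. Camera axes: x right, y down, z forward; pixel columns grow to the right and rows downward; lengths in m; the calibration is good to about 2 mm. A picture is of the moment at which its call begins: read the wrist's pose just before it. camera_model takes no time and is no camera call; for the wrist camera it gives the pose at the moment of the call.
- ctrl.hand_in(): hands the job in; it is judged then, once.
The state is a dict: "time_s": time; "qpos": joint angles; "joint_vel": joint speeds; "tau": joint torques, N m; "ee_pos": TCP position; "eef_rot": TCP orientation; "force": force on the tool from outside, world axes, zero at the start; "moment": the same for the moment, N m; "grip_width": finger opening in m; "grip_force": force on a finger pad.
Only numpy, scipy, OpenCV 4.12 (cv2) and the standard library are available. Lean on these libraries where they do the work, as an engineer would, in place of code of your own. Each camera call takes 0.05 s, during which the arm holds its last target. There are 200 camera calls.

## Working session

There is one attempt and no reset: what is moved stays moved. The work goes in short steps, Python scripts to look and compute and a tool call to move; the robot and the scene stay as the last step left them, time stands still between calls to the robot, and variables do not carry over. Pictures are saved under pics/ and viewed, at most 10 in all, crops included, and the job is handed in when it is done.

Besides the shell and the picture viewer there is one more tool, called as name(argument=value, ...), one argument or row to a line, values as JSON. jog_arm: Moves the arm, as the interface text tells. Its arguments: {"type":"object","properties":{"motion":{"type":"array"},"squeeze":{"type":"number"}},"required":["motion"]}

```bash
ls; mkdir -p pics
python3 - <<'E'
from station import ctrl
import cv2
for n in ("top","side"):
    cv2.imwrite(f"pics/{n}0.png",ctrl.camera(n)[:,:,::-1])
    m=ctrl.camera_model(n);print(n,m)
print(ctrl.get_obs(),ctrl.pinch_z)
E
```

```text
pics
top {'intrinsics': array([[502.26049082,   0.        , 327.40550137],
       [  0.        , 502.26049082, 202.02010703],
       [  0.        ,   0.        ,   1.        ]]), 'rvec': array([ 2.14754242, -2.19599112,  0.05016281]), 'tvec': array([0.06754587, 0.58663271, 1.18507535])}
side {'intrinsics': array([[393.91565596,   0.        , 316.30458829],
       [  0.        , 393.91565596, 197.38118452],
       [  0.        ,   0.        ,   1.        ]]), 'rvec': array([ 1.27229499,  2.68894451, -0.43555242]), 'tvec': array([ 0.36406415, -0.42738212,  1.15662348])}
{'time_s': 0.1, 'qpos': array([ 1.06139504e+00,  3.00427013e-01,  1.52149169e+00,  1.86784908e-05,
        1.32066599e+00, -6.66113859e-02]), 'joint_vel': array([ 0.00065088, -0.00080965, -0.00361754,  0.00022638,  0.00022249,
        0.00114635]), 'tau': array([ 1.99535112e-03, -5.32645512e+01, -3.53280544e+01,  7.10531906e-02,
        2.35559227e-02, -5.98373276e-05]), 'ee_pos': array([0.23555271, 0.49676763, 0.20494832]), 'eef_rot': array([-3.14060402e+00, -8.40845078e-05,  2.69879808e+00]), 'force': array([-0.22768991,  0.00377985, -0.10947493]), 'moment': array([-0.00033072, -0.00438145, -0.00765808]), 'grip_force': 0.0, 'grip_width': 0.0939618907952871} 0.0188
```

View pics/top0.png

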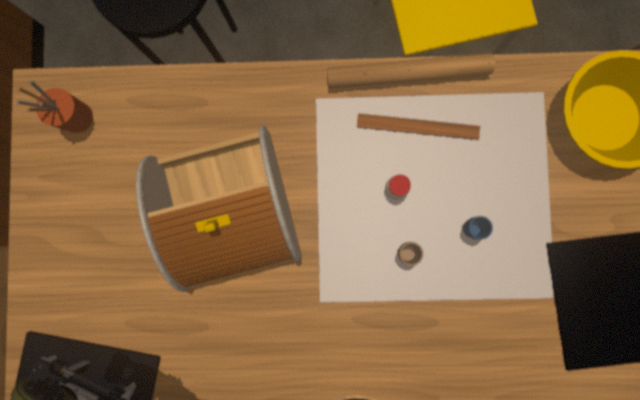

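View pics/side0.png

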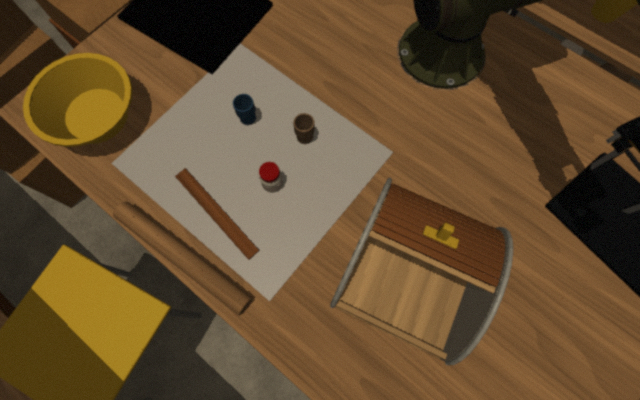

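The top view shows the clay cup at about (409,253), the blue cup at (478,228), the red-capped jar at (399,186), and the box with its front facing away from the robot and its tab at about (212,224). The side view shows the clay cup at (304,128) and the tab at (443,235). I'll zoom in on the box next.

```bash
cat > h.py <<'E'
import numpy as np,cv2
from station import ctrl
def cam(n):
    m=ctrl.camera_model(n);return m["intrinsics"],cv2.Rodrigues(m["rvec"])[0],m["tvec"].reshape(3)
def ray(n,uv):
    K,R,t=cam(n);return -R.T@t,R.T@np.linalg.inv(K)@np.array([uv[0],uv[1],1.])
def onplane(n,uv,z):
    o,d=ray(n,uv);return o+d*(z-o[2])/d[2]
def proj(n,P):
    m=ctrl.camera_model(n);return cv2.projectPoints(np.float64(P).reshape(-1,1,3),m["rvec"],m["tvec"],m["intrinsics"],None)[0].reshape(-1,2)
def tri(a,b):
    P=[]
    for n in ("top","side"):
        K,R,t=cam(n);P.append(K@np.c_[R,t])
    X=cv2.triangulatePoints(P[0],P[1],np.float64(a),np.float64(b)).ravel();return X[:3]/X[3]
E
python3 - <<'E'
from h import *
a=cv2.imread("pics/top0.png");b=cv2.imread("pics/side0.png")
A=cv2.resize(a[120:300,130:310],(400,400),interpolation=cv2.INTER_CUBIC)
B=cv2.resize(b[175:365,325:515],(400,400),interpolation=cv2.INTER_CUBIC)
cv2.imwrite("pics/z.png",np.hstack([A,B]))
for n,im in(("top",a),("side",b)):
    h=cv2.cvtColor(im,cv2.COLOR_BGR2HSV)
    m=cv2.inRange(h,(20,170,90),(35,255,255))
    k,l,s,c=cv2.connectedComponentsWithStats(m)
    for i in range(1,k):
        if 30<s[i,4]<1000:print(n,s[i],c[i],cv2.minAreaRect(np.argwhere(l==i)[:,::-1].astype(np.float32)))
print("cup",onplane("top",(409,253),.08),"blue",onplane("top",(478,228),.08),"jar",onplane("top",(399,186),.09))
print("tab",tri((212,224),(443,235)))
E
```

```text
top [195 214  36  18 405] [212.48888889 223.04444444] ((212.8336181640625, 223.69558715820312), (13.210081100463867, 34.66594696044922), 75.3791275024414)
side [423 223  36  25 451] [442.36363636 234.74501109] ((442.79449462890625, 231.95204162597656), (36.49742126464844, 19.779781341552734), 24.443954467773438)
cup [ 0.46393181 -0.12908003  0.08      ] blue [ 0.51697006 -0.28628509  0.08      ] jar [ 0.61563277 -0.11017772  0.09      ]
tab [0.53470614 0.28770183 0.20575844]
```

View pics/z.png

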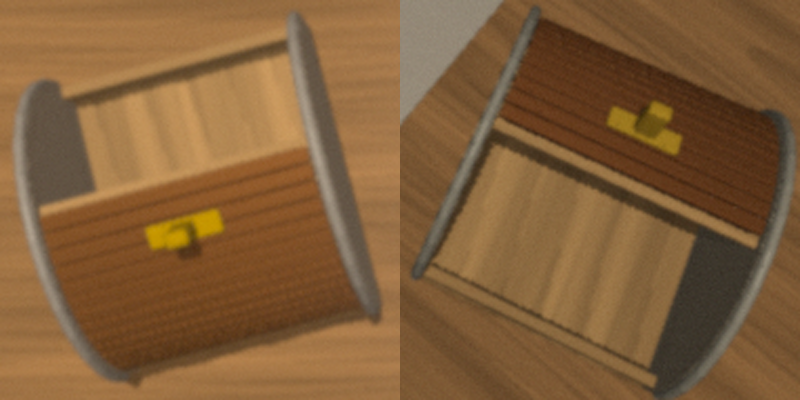

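Run:
```python
from h import *
T=lambda x,y:(130+x/2.2222,120+y/2.2222)
S=lambda x,y:(325+(x-400)/2.105,175+y/2.105)
pts={"FWr":(T(288,41),S(432,268)),"FWl":(T(65,97),S(655,382)),"CVl":(T(42,212),S(755,243)),"CVr":(T(302,152),S(500,125)),"tabtip":(T(178,238),S(657,110)),"plate r":(T(222,220),S(610,115)),"plate l":(T(148,238),S(680,145))}
X={k:tri(*v) for k,v in pts.items()}
for k,v in X.items():print(k,v.round(4))
for a,b in(("FWr","FWl"),("CVr","CVl"),("plate r","plate l")):
    d=X[a]-X[b];print(a,np.arctan2(d[1],d[0])+np.pi/2,np.linalg.norm(d),(X[a]+X[b])/2)
# plane version, top of front wall z=.05
r,l=onplane("top",T(288,41),.05),onplane("top",T(65,97),.05);d=r-l
print(r,l,np.arctan2(d[1],d[0])+np.pi/2,np.linalg.norm(d))
r,l=onplane("side",S(432,268),.05),onplane("side",S(655,382),.05);d=r-l
print(r,l,np.arctan2(d[1],d[0])+np.pi/2,np.linalg.norm(d))
```

```text
FWr [0.7468 0.215  0.0249]
FWl [0.6908 0.4647 0.022 ]
CVl [0.5564 0.4259 0.1855]
CVr [0.6097 0.1807 0.166 ]
tabtip [0.5279 0.2833 0.2348]
plate r [0.5444 0.2539 0.1938]
plate l [0.5292 0.3208 0.2013]
FWr 0.22062464533006954 0.2559356652511397 [0.71879154 0.33986085 0.02344846]
CVr 0.21412378752593497 0.2516908336178767 [0.58307539 0.30333838 0.17574414]
plate r 0.22370517152641844 0.06893506702891726 [0.53681625 0.28735608 0.1975335 ]
[0.74124154 0.21175264 0.05      ] [0.68691252 0.4524079  0.05      ] 0.22203253231434705 0.24671156136940928
[0.74956551 0.21363858 0.05      ] [0.69350766 0.46001387 0.05      ] 0.2237215393043417 0.25267225036086854
```

The box's front faces (0.976, 0.219), its origin is near (0.570, 0.301), and the cover is at about 1.46. I'll go to the cup with the fingers already lined up with the box's y, so I can keep that orientation to the end.

jog_arm(
  motion=[
    [0,0,-0.03,0,0,-0.133,1],
    [0,0,-0.03,0,0,-0.133,1],
    [0,0,-0.03,0,0,-0.133,1],
    [0,0,-0.03,0,0,-0.133,1],
    [0,0,-0.03,0,0,-0.133,1],
  ],
)

```text
time_s: 0.6
ee_pos: [0.2355, 0.4967, 0.3564]
eef_rot: [-3.141, -0.0, -2.914]
force: [0.4, 0.2, 0.1]
grip_width: 0.0941
grip_force: 0.0
```

jog_arm(
  motion=[
    [-0.006,-0.044,0,0,0,0,1],
    [-0.006,-0.044,0,0,0,0,1],
    [-0.006,-0.044,0,0,0,0,1],
    [-0.006,-0.044,0,0,0,0,1],
    [-0.006,-0.044,0,0,0,0,1],
  ],
)

```text
time_s: 1.1
ee_pos: [0.3135, 0.2873, 0.3552]
eef_rot: [-3.141, -0.0, -2.919]
force: [1.5, -0.1, -0.3]
grip_width: 0.094
grip_force: 0.0
```

jog_arm(
  motion=[
    [-0.006,-0.044,0,0,0,0,1],
    [-0.006,-0.044,0,0,0,0,1],
    [-0.006,-0.044,0,0,0,0,1],
    [-0.006,-0.044,0,0,0,0,1],
    [-0.006,-0.044,0,0,0,0,1],
  ],
)

```text
time_s: 1.6
ee_pos: [0.3913, 0.0792, 0.3554]
eef_rot: [3.142, 0.0, -2.919]
force: [0.8, 0.7, -0.2]
grip_width: 0.0938
grip_force: 0.0
```

jog_arm(
  motion=[
    [-0.006,-0.044,0.03,0,0,0,1],
    [-0.006,-0.044,0.03,0,0,0,1],
    [-0.006,-0.044,0.03,0,0,0,1],
    [-0.006,-0.044,0.03,0,0,0,1],
    [-0.006,-0.044,0.03,0,0,0,1],
  ],
)

```text
time_s: 2.1
ee_pos: [0.4637, -0.1148, 0.2142]
eef_rot: [3.142, -0.0, -2.92]
force: [0.8, 0.2, 0.5]
grip_width: 0.0939
grip_force: 0.0
```

jog_arm(
  motion=[
    [0,0,0,0,0,0,1],
    [0,0,0,0,0,0,1],
  ],
)

```text
time_s: 2.3
ee_pos: [0.4634, -0.1133, 0.2149]
eef_rot: [3.141, -0.001, -2.921]
force: [0.5, 0.1, 0.3]
grip_width: 0.0938
grip_force: 0.0
```

Run:
```python
from h import *
o=ctrl.get_obs();print(o["time_s"],o["ee_pos"],o["eef_rot"],o["qpos"])
im=ctrl.camera("wrist");cv2.imwrite("pics/w1.png",im[:,:,::-1])
print(proj("wrist",[[.464,-.129,.08]]), proj("wrist",o["ee_pos"]))
np.save("w1.npy",im)
```

```text
2.3 [ 0.46339699 -0.11334838  0.21494852] [ 3.14058767e+00 -1.48515784e-03 -2.92089271e+00] [-3.16747134e-01  1.29577945e-01  1.70523074e+00  1.06629601e-04
  1.30857424e+00 -2.10827039e+00]
[[304.13458438 191.79086351]] [[318.61775171 242.13543954]]
```

View pics/w1.png

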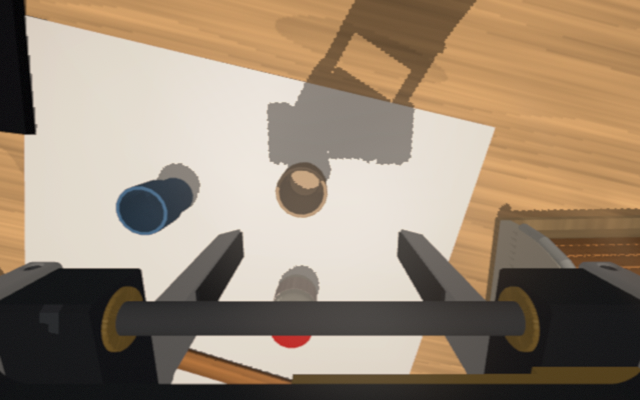

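The wrist view shows the clay cup's rim centred at about (301.5,190) between the fingers, with the blue cup at (142,210) to the left and the jar below.

```bash
cat >> h.py <<'E'
from scipy.spatial.transform import Rotation as Ro
def delta(P):
    o=ctrl.get_obs();return Ro.from_euler("xyz",o["eef_rot"]).as_matrix().T@(np.array(P)-o["ee_pos"])
E
python3 - <<'E'
from h import *
p=onplane("wrist",(301.5,190),.08);print(p,delta([p[0],p[1],.043]))
E
```

```text
[ 0.46276391 -0.132021    0.08      ] [ 0.00513758 -0.01864685  0.17284779]
```

jog_arm(
  motion=[
    [0.003,-0.01,0.03,0,0,0,1],
    [0.002,-0.009,0.03,0,0,0,1],
    [0,0,0.04,0,0,0,1],
    [0,0,0.04,0,0,0,1],
    [0,0,0.032,0,0,0,1],
  ],
)

```text
time_s: 2.85
ee_pos: [0.4632, -0.1315, 0.043]
eef_rot: [-3.141, 0.001, -2.918]
force: [1.7, 0.4, 0.5]
grip_width: 0.0939
grip_force: 0.0
```

jog_arm(
  motion=[
    [0,0,0,0,0,0,1],
    [0,0,0,0,0,0,0.2],
    [0,0,0,0,0,0,0],
    [0,0,0,0,0,0,-0.2],
    [0,0,0,0,0,0,-0.2],
  ],
  squeeze=10,
)

```text
time_s: 3.35
ee_pos: [0.4636, -0.1328, 0.0447]
eef_rot: [-3.141, 0.002, -2.919]
force: [-0.5, 0.3, 0.3]
grip_width: 0.0658
grip_force: 0.0
```

jog_arm(
  motion=[
    [0,0,0,0,0,0,-0.5],
    [0,0,0,0,0,0,-0.5],
    [0,0,0,0,0,0,-0.5],
  ],
)

```text
time_s: 3.65
ee_pos: [0.4633, -0.1329, 0.0439]
eef_rot: [-3.141, 0.001, -2.919]
force: [-0.1, -0.4, 4.9]
grip_width: 0.0538
grip_force: 10.0
```

jog_arm(
  motion=[
    [0,0,-0.02,0,0,0,-0.5],
    [0,0,-0.04,0,0,0,-0.5],
    [0,0,-0.045,0,0,0,-0.5],
    [0,0,-0.045,0,0,0,-0.5],
    [0,0,-0.045,0,0,0,-0.5],
  ],
)

```text
time_s: 4.15
ee_pos: [0.4624, -0.1325, 0.2401]
eef_rot: [3.141, -0.001, -2.919]
force: [-0.2, 0.1, -0.8]
grip_width: 0.0535
grip_force: 10.0
```

jog_arm(
  motion=[
    [-0.01,0.015,-0.04,0,0,0,-0.5],
    [-0.025,0.035,-0.021,0,0,0,-0.5],
    [-0.025,0.035,0,0,0,0,-0.5],
    [-0.025,0.035,0,0,0,0,-0.5],
    [-0.025,0.035,0,0,0,0,-0.5],
  ],
)

```text
time_s: 4.65
ee_pos: [0.5363, 0.0444, 0.2992]
eef_rot: [3.141, -0.001, -2.92]
force: [0.8, -1.3, -3.0]
grip_width: 0.0537
grip_force: 10.0
```

jog_arm(
  motion=[
    [-0.025,0.035,0,0,0,0,-0.5],
    [-0.025,0.035,0,0,0,0,-0.5],
    [-0.025,0.035,0,0,0,0,-0.5],
    [-0.025,0.035,0,0,0,0,-0.5],
    [-0.025,0.035,0,0,0,0,-0.5],
  ],
)

```text
time_s: 5.15
ee_pos: [0.6197, 0.2427, 0.2988]
eef_rot: [-3.141, -0.001, -2.919]
force: [0.5, -0.8, -1.8]
grip_width: 0.0534
grip_force: 10.0
```

jog_arm(
  motion=[
    [-0.025,0.035,0,0,0,0,-0.5],
    [-0.015,0.02,0,0,0,0,-0.5],
    [0,0,0,0,0,0,-0.5],
    [0,0,0,0,0,0,-0.5],
  ],
)

```text
time_s: 5.55
ee_pos: [0.6462, 0.3034, 0.2982]
eef_rot: [-3.141, -0.002, -2.919]
force: [0.3, -1.0, -2.5]
grip_width: 0.0536
grip_force: 10.0
```

Run:
```python
from h import *
o=ctrl.get_obs();print(o["time_s"],o["ee_pos"],o["eef_rot"],o["qpos"],o["grip_force"])
im=ctrl.camera("wrist")[:,:,::-1].copy()
c,s=np.cos(.221),np.sin(.221);O=np.array([.570,.301,0])
W=lambda x,y,z:O+[-x*c+y*s,-x*s-y*c,z]
P=[W(-.144,.13,.012),W(-.144,-.13,.012),W(-.158,.13,.05),W(-.158,-.13,.05)]
q=proj("wrist",P);print(q)
s2=ctrl.camera("side")[:,:,::-1].copy()
for n,I in(("wrist",im),("side",s2)):
    for p in proj(n,P):
        if abs(p).max()<2000: cv2.circle(I,tuple(int(v) for v in p.round()),3,(255,0,255),1)
cv2.imwrite("pics/w2.png",np.hstack([cv2.resize(im,(400,250)),cv2.resize(s2[50:,240:],(400,350))[100:]]) if 0 else np.vstack([cv2.resize(im,(480,300)),cv2.resize(s2,(480,300))]))
```

```text
5.55 [0.6462228  0.30341988 0.29822081] [-3.14112593e+00 -1.98074971e-03 -2.91890981e+00] [ 3.87736212e-01  6.73068410e-01  7.71042554e-01 -1.36058095e-04
  1.69951220e+00 -1.40576075e+00] 9.999796997581143
[[245.57728775 217.51496075]
 [413.37871598 217.7571984 ]
 [240.03954686 234.34069484]
 [420.27750527 234.59915952]]
```

View pics/w2.png

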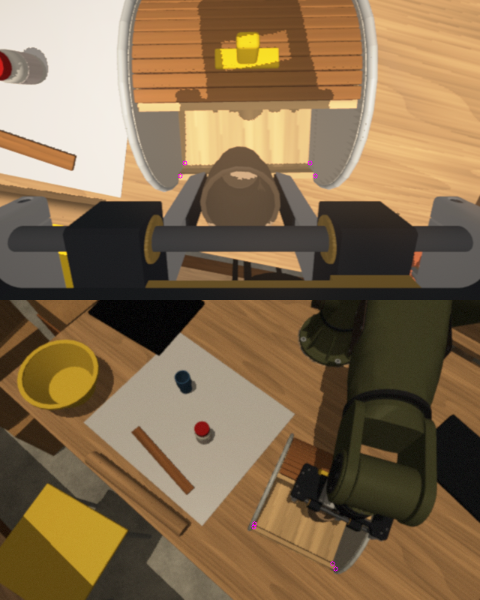

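The wrist view confirms the box fit: the predicted floor corners land on the real ones. The tab is at about (329,56) in full-image pixels, the cup is held upright, and the side view shows the arm clear. Next I'll compute the way down and check whether the camera clears the cover.

```bash
cat >> h.py <<'E'
c_,s_=np.cos(.221),np.sin(.221);O_=np.array([.570,.301,0])
M=np.array([[-c_,s_,0],[-s_,-c_,0],[0,0,1]])
W=lambda x,y,z:O_+M@np.array([x,y,z])
B=lambda P:M.T@(np.array(P)-O_)
E
python3 - <<'E'
from h import *
o,d=ray("wrist",(329,56));print("cam in tool",delta(o),"box",B(o))
# tab tip ray meets box circle radius .198
for r in(.19,.195,.2):
    f=lambda k:np.hypot(B(o+d*k)[0],B(o+d*k)[2]-.05)-r
    from scipy.optimize import brentq
    ks=np.linspace(.01,2,400);v=[f(k) for k in ks]
    i=[j for j in range(399) if v[j]*v[j+1]<0][0];k=brentq(f,ks[i],ks[i+1]);p=B(o+d*k);print(r,p,np.arctan2(p[2]-.05,-p[0])-.349)
print(delta(W(-.088,0,.060)),B(ctrl.get_obs()["ee_pos"]))
E
```

```text
cam in tool [ 0.06954716  0.00024153 -0.1785188 ] box [-0.00527641  0.01505639  0.47811008]
0.19 [0.04277464 0.00869824 0.23512247] 1.44887244593383
0.195 [0.04171398 0.00883859 0.24048607] 1.437380224759072
0.2 [0.04065848 0.00897825 0.24582362] 1.4265156764837887
[-0.01328959  0.01534919  0.23956703] [-0.0747776   0.01530783  0.2995734 ]
```

jog_arm(
  motion=[
    [-0.009,0.004,0.01,0,0,0,-0.5],
    [-0.008,0.004,0.03,0,0,0,-0.5],
    [0,0,0.035,0,0,0,-0.5],
    [0,0,0.035,0,0,0,-0.5],
    [0,0,0.025,0,0,0,-0.5],
  ],
)

```text
time_s: 6.15
ee_pos: [0.6608, 0.3142, 0.1612]
eef_rot: [-3.141, -0.003, -2.92]
force: [0.5, 0.7, -2.0]
grip_width: 0.0539
grip_force: 10.0
```

jog_arm(
  motion=[
    [0,0,0.025,0,0,0,-0.5],
    [0,0,0.025,0,0,0,-0.5],
    [0,0,0.02,0,0,0,-0.5],
    [0,0,0.015,0,0,0,-0.5],
    [0,0,0.01,0,0,0,-0.5],
  ],
)

```text
time_s: 6.65
ee_pos: [0.6611, 0.3146, 0.068]
eef_rot: [-3.141, -0.001, -2.92]
force: [-0.2, -0.6, -2.1]
grip_width: 0.0539
grip_force: 10.0
```

jog_arm(
  motion=[
    [0,0,0,0,0,0,-0.5],
    [0,0,0,0,0,0,-0.5],
  ],
)

```text
time_s: 6.85
ee_pos: [0.6616, 0.3151, 0.0703]
eef_rot: [3.141, 0.001, -2.919]
force: [1.1, 0.3, -1.5]
grip_width: 0.0535
grip_force: 10.0
```

jog_arm(
  motion=[
    [0,0,0.005,0,0,0,-0.5],
    [0,0,0.003,0,0,0,-0.5],
    [0,0,0.002,0,0,0,-0.5],
    [0,0,0,0,0,0,-0.5],
  ],
)

```text
time_s: 7.25
ee_pos: [0.6611, 0.315, 0.0592]
eef_rot: [-3.142, -0.0, -2.919]
force: [-1.0, -0.2, -2.0]
grip_width: 0.0538
grip_force: 10.0
```

jog_arm(
  motion=[
    [0,0,0.001,0,0,0,-0.5],
    [0,0,0.001,0,0,0,-0.5],
    [0,0,0,0,0,0,-0.5],
  ],
)

```text
time_s: 7.55
ee_pos: [0.6612, 0.315, 0.0574]
eef_rot: [-3.142, -0.0, -2.919]
force: [-0.8, 0.3, -2.7]
grip_width: 0.0532
grip_force: 10.0
```

jog_arm(
  motion=[
    [0,0,0.001,0,0,0,-0.5],
    [0,0,0,0,0,0,-0.5],
  ],
)

```text
time_s: 7.75
ee_pos: [0.6612, 0.315, 0.0564]
eef_rot: [-3.142, -0.0, -2.919]
force: [-0.4, 0.3, -2.2]
grip_width: 0.0537
grip_force: 10.0
```

jog_arm(
  motion=[
    [0,0,0.001,0,0,0,-0.5],
    [0,0,0,0,0,0,-0.5],
  ],
)

```text
time_s: 7.95
ee_pos: [0.6615, 0.315, 0.056]
eef_rot: [3.141, 0.001, -2.919]
force: [-0.5, -0.9, 2.1]
grip_width: 0.0538
grip_force: 10.0
```

The force changed from −2.2 N to +2.1 N, so the cup is touching the floor. I'll release it.

jog_arm(
  motion=[
    [0,0,0,0,0,0,0.2],
    [0,0,0,0,0,0,0.3],
    [0,0,0,0,0,0,0.45],
    [0,0,0,0,0,0,0.6],
    [0,0,0,0,0,0,0.7],
  ],
  squeeze=10,
)

```text
time_s: 8.45
ee_pos: [0.6612, 0.315, 0.0554]
eef_rot: [-3.142, -0.0, -2.919]
force: [0.3, -0.7, -0.5]
grip_width: 0.0786
grip_force: 0.0
```

jog_arm(
  motion=[
    [0,0,0,0,0,0,0.7],
    [0,0,-0.01,0,0,0,0.7],
    [0,0,-0.03,0,0,0,0.7],
    [0,0,-0.04,0,0,0,0.7],
    [0,0,-0.04,0,0,0,0.7],
  ],
)

```text
time_s: 8.95
ee_pos: [0.661, 0.3149, 0.1776]
eef_rot: [-3.142, 0.0, -2.919]
force: [-0.2, -0.1, 0.0]
grip_width: 0.0798
grip_force: 0.0
```

jog_arm(
  motion=[
    [0,0,-0.045,0,0,0,0.5],
    [0,0,-0.045,0,0,0,0.3],
    [0,0,-0.045,0,0,0,0.2],
    [0,0,0,0,0,0,0.2],
    [0,0,0,0,0,0,0.2],
  ],
)

```text
time_s: 9.45
ee_pos: [0.6613, 0.315, 0.3119]
eef_rot: [3.141, 0.002, -2.919]
force: [0.3, -1.0, -0.7]
grip_width: 0.0566
grip_force: 0.0
```

Run:
```python
from h import *
o=ctrl.get_obs();print(o["time_s"],o["ee_pos"],B(o["ee_pos"]))
im=ctrl.camera("wrist");cv2.imwrite("pics/w3.png",im[:,:,::-1])
h=cv2.cvtColor(im,cv2.COLOR_RGB2HSV);m=cv2.inRange(h,(22,170,90),(35,255,255));m[250:]=0
print(cv2.boundingRect(m))
for v in(.195,):
    for q in(1.40,1.45,1.5):
        a=.349+q
        print(q,proj("wrist",[W(-v*np.cos(a),.007,.05+v*np.sin(a)),W(-.201*np.cos(a),.007,.05+.201*np.sin(a))]).round(1).tolist())
```

```text
9.45 [0.66125281 0.3150139  0.31187035] [-0.09210535  0.00633005  0.31187035]
(278, 21, 83, 51)
1.4 [[319.1, 43.7], [319.0, 40.0]]
1.45 [[319.1, 29.9], [319.1, 25.3]]
1.5 [[319.1, 16.4], [319.1, 11.0]]
```

View pics/w3.png

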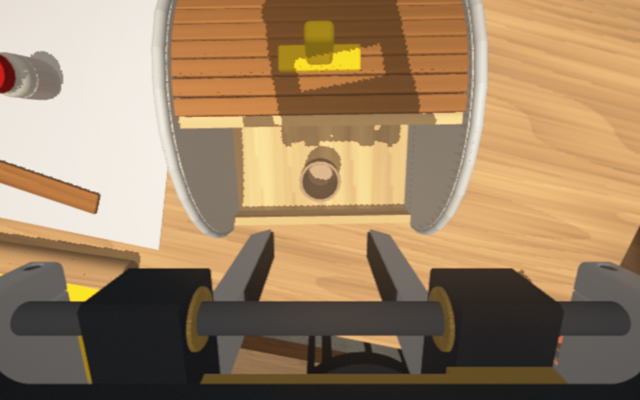

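The wrist view shows the clay cup upright on the box floor at (320,180). The tab tip is at (319,29), in line with the tool, which puts the cover at about 1.45. Now I'll grip the tab.

jog_arm(
  motion=[
    [0.025,0,0,0,0,0,0.2],
    [0.04,0,0,0,0,0,0.2],
    [0.04,0,0,0,0,0,0.2],
    [0.03,0,0,0,0,0,0.2],
    [0,0,0,0,0,0,0.2],
  ],
)

```text
time_s: 10.0
ee_pos: [0.5266, 0.2847, 0.3104]
eef_rot: [-3.141, -0.001, -2.918]
force: [0.8, 0.0, 0.1]
grip_width: 0.0563
grip_force: 0.0
```

jog_arm(
  motion=[
    [0,0,0.02,0,0,0,0.2],
    [0,0,0.025,0,0,0,0.2],
    [0,0,0.025,0,0,0,0.2],
    [0,0,0.02,0,0,0,0.2],
    [0,0,0.006,0,0,0,0.2],
  ],
)

```text
time_s: 10.5
ee_pos: [0.5289, 0.2848, 0.2111]
eef_rot: [-3.14, -0.005, -2.92]
force: [0.6, -0.2, -0.6]
grip_width: 0.0565
grip_force: 0.0
```

jog_arm(
  motion=[
    [0,0,0,0,0,0,-0.2],
    [0,0,0,0,0,0,-0.8],
    [0,0,0,0,0,0,-0.8],
    [0,0,0,0,0,0,-0.8],
    [0,0,0,0,0,0,-0.8],
  ],
  squeeze=15,
)

```text
time_s: 11.0
ee_pos: [0.53, 0.2843, 0.2151]
eef_rot: [-3.14, 0.001, -2.92]
force: [-0.8, 1.0, 1.7]
grip_width: 0.022
grip_force: 15.0
```

jog_arm(
  motion=[
    [0,0,0,0,0,0,-0.8],
    [0,0,0,0,0,0,-0.8],
    [0,0,0,0,0,0,-0.8],
  ],
)

```text
time_s: 11.3
ee_pos: [0.5299, 0.2844, 0.2151]
eef_rot: [-3.14, 0.001, -2.92]
force: [0.5, -5.2, 1.6]
grip_width: 0.0219
grip_force: 15.0
```

```bash
cat > arc.py <<'E'
from h import *
# tool-frame rows for the arc: grip point on circle r about the axis, tool tilt th
def rows(a0,a1,n,th0,th1,r):
    a=np.linspace(a0,a1,n+1);th=np.linspace(th0,th1,n+1)
    tz=lambda t:np.array([-np.sin(t),-np.cos(t)])   # box x,z
    tx=lambda t:np.array([np.cos(t),-np.sin(t)])
    P=[np.array([-r*np.cos(x),.05+r*np.sin(x)])+.0188*tz(t) for x,t in zip(a,th)]
    c=P[0].copy()
    for i in range(n):
        d=P[i+1]-c;s=np.round([d@tx(th[i]),d@tz(th[i])],3)
        c=c+s[0]*tx(th[i])+s[1]*tz(th[i])
        print(i,f"[{s[0]:g}, 0, {s[1]:g}, 0, {-(th[1]-th[0]):.3f}, 0, -0.8]")
E
python3 - <<'E'
from arc import *
o=ctrl.get_obs();b=B(o["ee_pos"]);g=b+[0,0,.0188];a=np.arctan2(g[2]-.05,-g[0]);r=np.hypot(g[0],g[2]-.05)
print(o["grip_width"],o["force"],b,a,r);rows(a,.37,25,0,.275,r)
E
```

```text
0.021875499374598366 [ 0.4658693  -5.18692616  1.62570228] [0.04274426 0.0074526  0.21512324] 1.7991455012083222 0.18882486799967907
0 [-0.011, 0, -0.002, 0, -0.011, 0, -0.8]
1 [-0.011, 0, -0.002, 0, -0.011, 0, -0.8]
2 [-0.011, 0, -0, 0, -0.011, 0, -0.8]
3 [-0.011, 0, -0, 0, -0.011, 0, -0.8]
4 [-0.011, 0, 0.001, 0, -0.011, 0, -0.8]
5 [-0.011, 0, 0.001, 0, -0.011, 0, -0.8]
6 [-0.01, 0, 0.002, 0, -0.011, 0, -0.8]
7 [-0.011, 0, 0.003, 0, -0.011, 0, -0.8]
8 [-0.01, 0, 0.004, 0, -0.011, 0, -0.8]
9 [-0.01, 0, 0.004, 0, -0.011, 0, -0.8]
10 [-0.01, 0, 0.005, 0, -0.011, 0, -0.8]
11 [-0.01, 0, 0.006, 0, -0.011, 0, -0.8]
12 [-0.009, 0, 0.006, 0, -0.011, 0, -0.8]
13 [-0.008, 0, 0.007, 0, -0.011, 0, -0.8]
14 [-0.008, 0, 0.007, 0, -0.011, 0, -0.8]
15 [-0.008, 0, 0.008, 0, -0.011, 0, -0.8]
16 [-0.007, 0, 0.009, 0, -0.011, 0, -0.8]
17 [-0.006, 0, 0.009, 0, -0.011, 0, -0.8]
18 [-0.006, 0, 0.009, 0, -0.011, 0, -0.8]
19 [-0.005, 0, 0.009, 0, -0.011, 0, -0.8]
20 [-0.004, 0, 0.01, 0, -0.011, 0, -0.8]
21 [-0.004, 0, 0.01, 0, -0.011, 0, -0.8]
22 [-0.003, 0, 0.011, 0, -0.011, 0, -0.8]
23 [-0.003, 0, 0.01, 0, -0.011, 0, -0.8]
24 [-0.001, 0, 0.011, 0, -0.011, 0, -0.8]
```

jog_arm(
  motion=[
    [-0.011,0,-0.002,0,-0.011,0,-0.8],
    [-0.011,0,-0.002,0,-0.011,0,-0.8],
    [-0.011,0,0,0,-0.011,0,-0.8],
    [-0.011,0,0,0,-0.011,0,-0.8],
    [-0.011,0,0.001,0,-0.011,0,-0.8],
  ],
)

```text
time_s: 11.8
ee_pos: [0.5835, 0.2972, 0.22]
eef_rot: [-3.141, 0.056, -2.919]
force: [-4.2, -2.5, 7.7]
grip_width: 0.0219
grip_force: 15.0
```

jog_arm(
  motion=[
    [-0.011,0,0.001,0,-0.011,0,-0.8],
    [-0.01,0,0.002,0,-0.011,0,-0.8],
    [-0.011,0,0.003,0,-0.011,0,-0.8],
    [-0.01,0,0.004,0,-0.011,0,-0.8],
    [-0.01,0,0.004,0,-0.011,0,-0.8],
  ],
)

```text
time_s: 12.3
ee_pos: [0.6356, 0.3099, 0.211]
eef_rot: [3.14, 0.114, -2.919]
force: [-2.1, 2.4, 10.0]
grip_width: 0.0218
grip_force: 15.0
```

```bash
cat >> arc.py <<'E'
def stat():
    o=ctrl.get_obs();R=Ro.from_euler("xyz",o["eef_rot"]).as_matrix()
    b=B(o["ee_pos"]);g=B(o["ee_pos"]-.0188*R[:,2]);a=np.arctan2(g[2]-.05,-g[0]);r=np.hypot(g[0],g[2]-.05)
    z=M.T@R[:,2];th=np.arctan2(-z[0],-z[2])
    print("q",a-.349,"r",r,"th",th,"y",g[1],"F box",(M.T@o["force"]).round(1),"w",o["grip_width"],"t",o["time_s"],o["qpos"].round(2));return a,r,th
E
python3 -c "
from arc import *
a,r,th=stat();rows(a,.36,15,th,.275,.1885)"
```

```text
q 0.8805177483060236 r 0.19065248368450055 th 0.11375491938725567 y 0.0057690430472007405 F box [ 1.6 -2.8 10. ] w 0.0217849984815452 t 12.3 [ 0.41  0.59  1.1  -0.02  1.34 -1.38]
0 [-0.01, 0, 0.005, 0, -0.011, 0, -0.8]
1 [-0.009, 0, 0.006, 0, -0.011, 0, -0.8]
2 [-0.009, 0, 0.006, 0, -0.011, 0, -0.8]
3 [-0.009, 0, 0.007, 0, -0.011, 0, -0.8]
4 [-0.008, 0, 0.008, 0, -0.011, 0, -0.8]
5 [-0.008, 0, 0.008, 0, -0.011, 0, -0.8]
6 [-0.007, 0, 0.008, 0, -0.011, 0, -0.8]
7 [-0.006, 0, 0.009, 0, -0.011, 0, -0.8]
8 [-0.006, 0, 0.01, 0, -0.011, 0, -0.8]
9 [-0.005, 0, 0.009, 0, -0.011, 0, -0.8]
10 [-0.005, 0, 0.01, 0, -0.011, 0, -0.8]
11 [-0.003, 0, 0.011, 0, -0.011, 0, -0.8]
12 [-0.003, 0, 0.01, 0, -0.011, 0, -0.8]
13 [-0.003, 0, 0.011, 0, -0.011, 0, -0.8]
14 [-0.001, 0, 0.011, 0, -0.011, 0, -0.8]
```

jog_arm(
  motion=[
    [-0.01,0,0.005,0,-0.011,0,-0.8],
    [-0.009,0,0.006,0,-0.011,0,-0.8],
    [-0.009,0,0.006,0,-0.011,0,-0.8],
    [-0.009,0,0.007,0,-0.011,0,-0.8],
    [-0.008,0,0.008,0,-0.011,0,-0.8],
  ],
)

```text
time_s: 12.8
ee_pos: [0.684, 0.3216, 0.1864]
eef_rot: [3.139, 0.172, -2.919]
force: [1.4, 8.2, 13.1]
grip_width: 0.0217
grip_force: 15.0
```

jog_arm(
  motion=[
    [-0.008,0,0.008,0,-0.011,0,-0.8],
    [-0.007,0,0.008,0,-0.011,0,-0.8],
    [-0.006,0,0.009,0,-0.011,0,-0.8],
    [-0.006,0,0.01,0,-0.011,0,-0.8],
    [0,0,0,0,0,0,-0.8],
  ],
)

```text
time_s: 13.3
ee_pos: [0.7161, 0.3294, 0.1552]
eef_rot: [3.139, 0.216, -2.919]
force: [7.7, 12.1, 4.6]
grip_width: 0.022
grip_force: 15.0
```

```bash
python3 -c "
from arc import *
a,r,th=stat();rows(a,.349,7,th,.275,.1885)"
```

```text
q 0.3576015951443625 r 0.19036054746299846 th 0.21582193696700744 y 0.004421127962922642 F box [-10.1 -10.1   4.6] w 0.021958344744157296 t 13.3 [ 0.4   0.77  0.95 -0.04  1.21 -1.39]
0 [-0.004, 0, 0.009, 0, -0.008, 0, -0.8]
1 [-0.004, 0, 0.008, 0, -0.008, 0, -0.8]
2 [-0.004, 0, 0.01, 0, -0.008, 0, -0.8]
3 [-0.003, 0, 0.009, 0, -0.008, 0, -0.8]
4 [-0.002, 0, 0.009, 0, -0.008, 0, -0.8]
5 [-0.002, 0, 0.01, 0, -0.008, 0, -0.8]
6 [-0.001, 0, 0.009, 0, -0.008, 0, -0.8]
```

jog_arm(
  motion=[
    [-0.005,0.001,0.009,0,-0.008,0,-0.8],
    [-0.005,0.001,0.008,0,-0.008,0,-0.8],
    [-0.004,0.001,0.01,0,-0.008,0,-0.8],
    [-0.003,0,0.009,0,-0.008,0,-0.8],
    [-0.002,0,0.009,0,-0.008,0,-0.8],
  ],
)

```text
time_s: 13.8
ee_pos: [0.7442, 0.3362, 0.1164]
eef_rot: [3.142, 0.256, -2.92]
force: [7.4, -0.4, 8.1]
grip_width: 0.0219
grip_force: 15.0
```

jog_arm(
  motion=[
    [-0.002,0,0.008,0,-0.008,0,-0.8],
    [0,0,0,0,0,0,-0.8],
    [0,0,0,0,0,0,-0.8],
  ],
)

```text
time_s: 14.1
ee_pos: [0.7477, 0.337, 0.1082]
eef_rot: [3.141, 0.263, -2.92]
force: [12.4, 2.3, 1.2]
grip_width: 0.0217
grip_force: 15.0
```

```bash
python3 -c "
from arc import *
stat()"
```

```text
q 0.05975960371635697 r 0.19218887052376663 th 0.26273976766627793 y 0.003799756107309777 F box [-12.6   0.5   1.2] w 0.021736052331563293 t 14.1 [ 0.39  0.86  0.92 -0.05  1.11 -1.38]
```

jog_arm(
  motion=[
    [-0.003,0,0.004,0,0,0,-0.8],
    [-0.001,0,0.004,0,0,0,-0.8],
    [0,0,0,0,0,0,-0.8],
  ],
)

```text
time_s: 14.4
ee_pos: [0.7523, 0.3382, 0.0993]
eef_rot: [-3.141, 0.258, -2.92]
force: [8.3, -1.7, 0.3]
grip_width: 0.0223
grip_force: 15.0
```

jog_arm(
  motion=[
    [0,0,0.003,0,0,0,-0.8],
    [0,0,0,0,0,0,-0.8],
  ],
)

```text
time_s: 14.6
ee_pos: [0.7533, 0.3384, 0.0971]
eef_rot: [-3.141, 0.26, -2.92]
force: [9.4, -1.5, 0.1]
grip_width: 0.0221
grip_force: 15.0
```

```bash
python3 -c "
from arc import *
stat()"
```

```text
q -0.005203121360307039 r 0.1935382872664255 th 0.25955497788027077 y 0.0036874856322393294 F box [-8.8  3.5  0.1] w 0.02207470965136698 t 14.6 [ 0.39  0.88  0.9  -0.05  1.11 -1.38]
```

jog_arm(
  motion=[
    [-0.001,0,0.002,0,0,0,-0.8],
    [0,0,0,0,0,0,-0.8],
  ],
)

```text
time_s: 14.8
ee_pos: [0.7542, 0.3386, 0.0949]
eef_rot: [-3.141, 0.258, -2.92]
force: [5.2, -3.5, 0.9]
grip_width: 0.0217
grip_force: 15.0
```

jog_arm(
  motion=[
    [0,0,0.002,0,0,0,-0.8],
    [0,0,0,0,0,0,-0.8],
  ],
)

```text
time_s: 15.0
ee_pos: [0.7549, 0.3388, 0.0933]
eef_rot: [-3.141, 0.259, -2.92]
force: [7.6, -2.7, 2.4]
grip_width: 0.0223
grip_force: 15.0
```

jog_arm(
  motion=[
    [0,0,0.002,0,0,0,-0.8],
    [0,0,0,0,0,0,-0.8],
  ],
)

```text
time_s: 15.2
ee_pos: [0.7556, 0.339, 0.0917]
eef_rot: [-3.141, 0.259, -2.92]
force: [8.4, -1.2, 1.9]
grip_width: 0.0218
grip_force: 15.0
```

Run:
```python
from arc import *
stat()
s=ctrl.camera("side")[:,:,::-1];w=ctrl.camera("wrist")[:,:,::-1]
cv2.imwrite("pics/c1.png",np.hstack([cv2.resize(s[175:375,315:515],(400,400),interpolation=cv2.INTER_CUBIC),cv2.resize(w,(400,250))[[*range(250)]+[0]*150]]))
```

```text
q -0.03554608193599468 r 0.1940683633428559 th 0.2593734566093624 y 0.0036509232090284256 F box [-8.   3.   1.9] w 0.02177282018491016 t 15.2 [ 0.39  0.89  0.89 -0.05  1.1  -1.38]
```

View pics/c1.png

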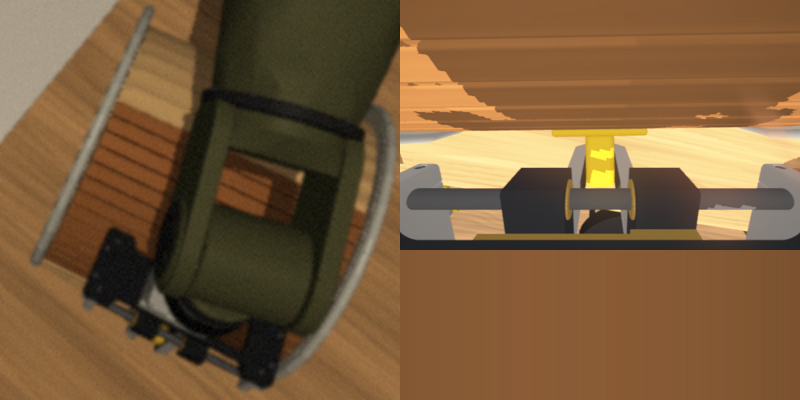

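The side and wrist views show the cover down over the front, with the tab still between the fingers. I'll press a little further to find the stop.

jog_arm(
  motion=[
    [0,0,0.003,0,0,0,-0.8],
    [0,0,0,0,0,0,-0.8],
  ],
)

```text
time_s: 15.5
ee_pos: [0.7566, 0.3392, 0.0889]
eef_rot: [-3.142, 0.26, -2.92]
force: [10.8, -1.6, 1.9]
grip_width: 0.0218
grip_force: 15.0
```

jog_arm(
  motion=[
    [0,0,0.003,0,0,0,-0.8],
    [0,0,0,0,0,0,-0.8],
  ],
)

```text
time_s: 15.7
ee_pos: [0.7575, 0.3395, 0.0863]
eef_rot: [3.142, 0.261, -2.92]
force: [11.9, -1.2, 2.1]
grip_width: 0.0218
grip_force: 15.0
```

```bash
python3 -c "
from arc import *
stat()"
```

```text
q -0.06516711691206073 r 0.1943354005527002 th 0.26084024536114003 y 0.003583105958686139 F box [-11.3   3.7   2.1] w 0.021765808112493953 t 15.7 [ 0.39  0.9   0.89 -0.05  1.1  -1.38]
```

jog_arm(
  motion=[
    [0,0,0,0,0,0,-0.4],
    [0,0,0,0,0,0,0],
    [0,0,0,0,0,0,0.2],
    [0,0,0,0,0,0,0.2],
    [0,0,0,0,0,0,0.2],
  ],
)

```text
time_s: 16.2
ee_pos: [0.756, 0.3397, 0.0852]
eef_rot: [3.142, 0.257, -2.919]
force: [0.3, -0.2, -0.1]
grip_width: 0.0549
grip_force: 0.0
```

jog_arm(
  motion=[
    [0,0,-0.02,0,0,0,0.2],
    [0,0,-0.04,0,0,0,0.2],
    [0,0,-0.04,0,0,0,0.2],
    [0,0,-0.04,0,0.05,0,0.2],
    [0,0,-0.04,0,0.05,0,0.2],
  ],
)

```text
time_s: 16.7
ee_pos: [0.7121, 0.3297, 0.2642]
eef_rot: [3.141, 0.157, -2.919]
force: [-0.4, 0.0, 0.4]
grip_width: 0.0569
grip_force: 0.0
```

jog_arm(
  motion=[
    [0.03,0,-0.03,0,0.05,0,0.2],
    [0.04,0,-0.02,0,0.05,0,0.2],
    [0.04,0,-0.02,0,0.05,0,0.2],
    [0,0,0,0,0,0,0.2],
    [0,0,0,0,0,0,0.2],
  ],
)

```text
time_s: 17.2
ee_pos: [0.5988, 0.304, 0.3202]
eef_rot: [3.141, 0.01, -2.919]
force: [-0.4, 0.7, 0.2]
grip_width: 0.0562
grip_force: 0.0
```

Run:
```python
from arc import *
stat()
w=ctrl.camera("wrist")[:,:,::-1].copy();s=ctrl.camera("side")[:,:,::-1]
for q in(0,.05,.1):
    a=.349+q;print(q,proj("wrist",[W(-.201*np.cos(a),.007,.05+.201*np.sin(a)),W(-.156*np.cos(a),.007,.05+.156*np.sin(a))]).round(1).tolist())
cv2.imwrite("pics/d1.png",np.hstack([w[:,110:510],cv2.resize(s[175:375,315:515],(400,400),interpolation=cv2.INTER_CUBIC)]))
```

```text
q 1.1233009388290438 r 0.2904231472167203 th 0.010101990144390876 y 0.003354017022628988 F box [ 0.3 -0.8  0.2] w 0.05616518904022425 t 17.2 [ 0.42  0.54  0.92 -0.    1.67 -1.38]
0 [[317.0, 299.1], [317.1, 265.3]]
0.05 [[317.0, 300.5], [317.1, 265.7]]
0.1 [[316.9, 301.6], [317.0, 265.9]]
```

View pics/d1.png

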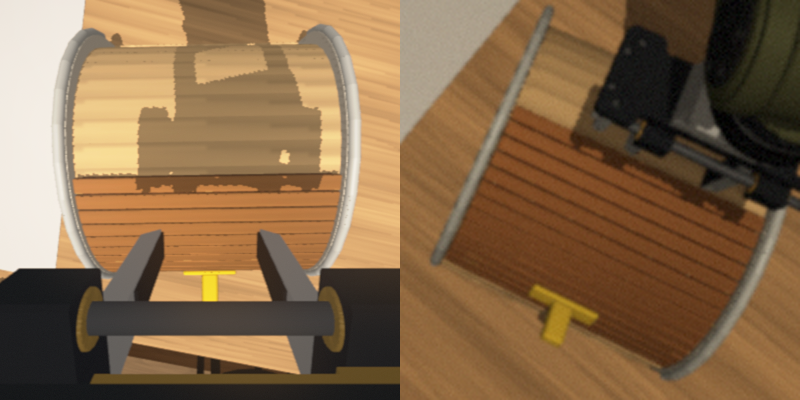

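The side view shows the cover down, with the tab at about (558,320) in the crop. The wrist view shows the cover's back edge at row 176. I'll compare both with where they should be when shut.

Run:
```python
from arc import *
f=lambda n,r,a,y=.006:proj(n,W(-r*np.cos(a),y,.05+r*np.sin(a)))[0]
for q in(-.02,0,.03,.06,.1):
    a=.349+q;sc=lambda p:((p-[315,175])*2+[400,0]).round(0)
    print(q,"edge row",f("wrist",.156,q+1.4835)[1].round(1),"tip",sc(f("side",.201,a)),"root",sc(f("side",.158,a)),"lower edge y=+-.13",sc(f("side",.156,q,.12)),sc(f("side",.156,q,-.12)))
```

```text
-0.02 edge row 186.4 tip [545. 336.] root [559. 299.] lower edge y=+-.13 [454. 257.] [654. 360.]
0 edge row 183.2 tip [546. 335.] root [559. 298.] lower edge y=+-.13 [454. 256.] [655. 360.]
0.03 edge row 178.4 tip [548. 333.] root [561. 296.] lower edge y=+-.13 [454. 256.] [656. 360.]
0.06 edge row 173.5 tip [550. 331.] root [562. 294.] lower edge y=+-.13 [455. 256.] [658. 360.]
0.1 edge row 166.8 tip [553. 328.] root [564. 292.] lower edge y=+-.13 [455. 255.] [660. 360.]
```

The pictures can't tell fully shut from a few hundredths of a radian open. I'll test it by pressing the tab down with the fingers shut.

jog_arm(
  motion=[
    [0,0,0,0,-0.05,0,-1],
    [-0.04,0,0.02,0,-0.05,0,-1],
    [-0.04,0,0.02,0,-0.05,0,-1],
    [-0.03,0,0.03,0,-0.05,0,-1],
    [0,0,0.04,0,-0.05,0,-1],
  ],
)

```text
time_s: 17.8
ee_pos: [0.7248, 0.3317, 0.2189]
eef_rot: [3.142, 0.261, -2.92]
force: [-0.1, 0.6, -0.4]
grip_width: 0.0197
grip_force: 0.0
```

jog_arm(
  motion=[
    [0,0,0.03,0,0,0,-1],
    [0,0,0.02,0,0,0,-1],
    [0,0,0,0,0,0,-1],
    [0,0,0,0,0,0,-1],
  ],
)

```text
time_s: 18.2
ee_pos: [0.7343, 0.3346, 0.1734]
eef_rot: [3.141, 0.258, -2.92]
force: [0.0, 0.7, 1.0]
grip_width: 0.0008
grip_force: 0.0
```

```bash
python3 -c "
from arc import *
stat();print(B(ctrl.get_obs()['ee_pos']))"
```

```text
q 0.3666841354398215 r 0.21576924346280768 th 0.2578898521263834 y 0.003241951301030415 F box [-0.2 -0.7  1. ] w 0.0007629927383873696 t 18.2 [ 0.4   0.78  0.9  -0.05  1.21 -1.38]
[-0.16762385  0.00323394  0.17339522]
```

jog_arm(
  motion=[
    [-0.006,0,0.02,0,0,0,-1],
    [0,0,0.015,0,0,0,-1],
    [0,0,0.004,0,0,0,-1],
    [0,0,0,0,0,0,-1],
  ],
)

```text
time_s: 18.6
ee_pos: [0.7489, 0.3379, 0.136]
eef_rot: [-3.141, 0.256, -2.919]
force: [0.3, 0.3, 0.4]
grip_width: 0.0005
grip_force: 0.0
```

jog_arm(
  motion=[
    [0,0,0.003,0,0,0,-1],
    [0,0,0.003,0,0,0,-1],
    [0,0,0,0,0,0,-1],
  ],
)

```text
time_s: 18.9
ee_pos: [0.7508, 0.3384, 0.131]
eef_rot: [3.141, 0.258, -2.919]
force: [-0.5, 0.7, 1.2]
grip_width: 0.0002
grip_force: 0.5
```

jog_arm(
  motion=[
    [0,0,0.003,0,0,0,-1],
    [0,0,0,0,0,0,-1],
  ],
)

```text
time_s: 19.1
ee_pos: [0.7514, 0.3385, 0.1275]
eef_rot: [3.142, 0.257, -2.919]
force: [0.6, -0.1, 1.2]
grip_width: 0.0004
grip_force: 0.7
```

jog_arm(
  motion=[
    [0,0,0.002,0,0,0,-1],
    [0,0,0,0,0,0,-1],
  ],
)

```text
time_s: 19.3
ee_pos: [0.7519, 0.3385, 0.1253]
eef_rot: [-3.142, 0.257, -2.919]
force: [0.3, 0.0, 2.3]
grip_width: 0.0007
grip_force: 0.6
```

jog_arm(
  motion=[
    [0,0,0.002,0,0,0,-1],
    [0,0,0,0,0,0,-1],
  ],
)

```text
time_s: 19.5
ee_pos: [0.7524, 0.3387, 0.1243]
eef_rot: [3.142, 0.257, -2.919]
force: [-2.5, -0.9, 5.4]
grip_width: 0.0003
grip_force: 2.9
```

jog_arm(
  motion=[
    [0,0,0.002,0,0,0,-1],
    [0,0,0,0,0,0,-1],
  ],
)

```text
time_s: 19.7
ee_pos: [0.7527, 0.3388, 0.124]
eef_rot: [-3.142, 0.258, -2.919]
force: [-12.9, -5.6, 15.6]
grip_width: 0.0007
grip_force: 9.2
```

Contact came at z≈0.125, where the tab should be when shut. The push reached about 20 N, well above the 6 N that moves the cover, and the tab did not move. The cover is on its stop, so I'll retreat, check and hand in.

jog_arm(
  motion=[
    [0,0,-0.01,0,0,0,-1],
    [0,0,-0.03,0,0,0,-1],
    [0,0,-0.04,0,0,0,-1],
    [0,0,-0.04,0,0.05,0,-1],
    [0,0,-0.04,0,0.05,0,-1],
  ],
)

```text
time_s: 20.2
ee_pos: [0.714, 0.3301, 0.279]
eef_rot: [3.142, 0.155, -2.919]
force: [0.7, -0.5, -0.2]
grip_width: 0.0001
grip_force: 0.0
```

jog_arm(
  motion=[
    [0.03,0,-0.03,0,0.05,0,-1],
    [0.04,0,-0.02,0,0.05,0,-1],
    [0.04,0,-0.02,0,0.05,0,-1],
    [0,0,0,0,0,0,-1],
    [0,0,0,0,0,0,-1],
  ],
)

```text
time_s: 20.7
ee_pos: [0.6007, 0.3044, 0.3357]
eef_rot: [3.141, 0.008, -2.919]
force: [-0.0, -0.6, -0.9]
grip_width: 0.0005
grip_force: 0.0
```

Run:
```python
from arc import *
stat()
s=ctrl.camera("side")[:,:,::-1]
cv2.imwrite("pics/e1.png",cv2.resize(s[175:375,315:515],(600,600),interpolation=cv2.INTER_CUBIC))
```

```text
q 1.121784045157619 r 0.3060293347770087 th 0.008315563014114579 y 0.00337791663710578 F box [ 0.2  0.6 -0.9] w 0.0004903862653647256 t 20.7 [ 0.42  0.55  0.88 -0.    1.71 -1.38]
```

View pics/e1.png

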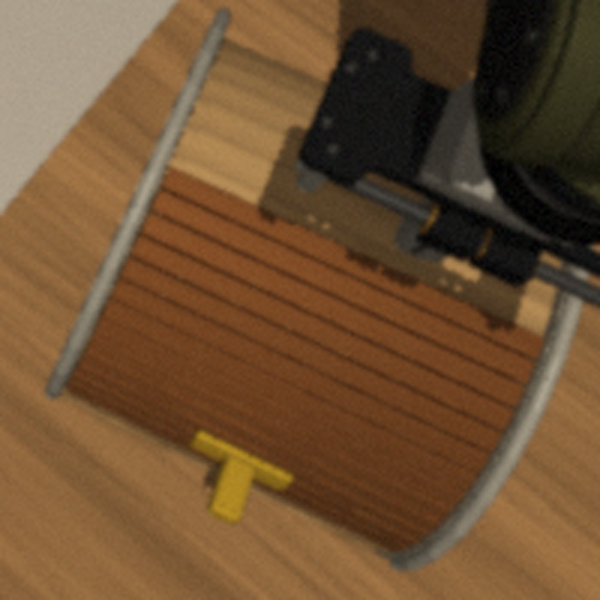

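The cover is down over the whole front, the tab is at about (235,480) in the crop, and the gripper is clear of everything.

```bash
python3 -c "
from station import ctrl
print(ctrl.hand_in())"
```

```text
the job is handed in; nothing more can be done
None
```

The clay cup is standing upright on the damp box floor with the slatted cover rolled shut over it, and I handed the job in at about 21 s; the hand-in call did not report a verdict.

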